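Load the glue press with its snap-hook counterweight

TASK

Lower the raised arm of the glue press until its rubber foot sits on the glued wooden strips. Then take the counterweight that has the snap hook by its wooden grip, press the hook's gate against the end bar of the arm's loop until the bar passes and the gate springs shut behind it, and leave the weight hanging quietly from the lowered arm. Leave the plain weight and the other things on the table where they are.

Things in the scene. Friction and masses are not known exactly. Their poses are not given: they have to be found in the camera images.
- lever (a joint): press arm hinge, rad: 0 = down, rubber foot on the wood; grows as the arm rises (start 0.25 to 0.55, limit 0.7). Its level axis runs along the press's y at press x = 225 mm, 155 mm above the table. The hinge is stiff (friction about 0.8 N m): the arm stays where it is left, and about 3 to 8 N straight down on the push plate lowers it
- press: blue glue press, fixed. Origin on the table, below the middle of the loop's end bar when the arm is down; x runs level from there along the arm to the hinge post, so the loop faces -x. Base plate 200 x 150 x 20 mm, x = 70 to 270 mm; glued wooden strips (170 mm long in y, top at 94 mm) at x = 92 to 138 mm; post 175 mm high at x = 205 to 245 mm. Nothing stands under the loop
- eye_bar (a point): middle of the end bar of the steel loop at the arm's near end. The loop is a rectangle of 10 mm round bar, level when the arm is down; its end bar runs along the press's y, 155 mm above the table then; the opening behind the bar (towards +x) is about 65 mm long and 56 mm wide. The point turns with the arm
- push_plate (a point): centre of the top of the dark round plate (44 mm across) on the arm, 110 mm from the hinge towards the loop, where the arm is pushed down; when the arm is down it lies at press x = 115 mm, 169 mm above the table
- hook_grip (a point): centre of the upright wooden grip, 30 (x) x 16 (y) x 58 (z) mm, on top of the counterweight with the snap hook, 157 mm above its underside (top at 186 mm). Weight: dark steel disc 64 mm across, 40 mm high, under the grip; about 0.65 kg in all. The hook between disc and grip is 10 mm bar bent in the x-z plane, 10 mm thick in y, its gate on the +x side
- hook_mouth (a point): middle of the hook's gated mouth, at x = 26 mm from the weight's axis, 80 mm above its underside (77 mm below the grip centre), same axes as hook_grip. The mouth is free from 62 mm (hinge knuckle) to 95 mm (underside of the nose, which reaches out to x = 32 mm). The hook's solid back is at x = -37 to -27 mm; its lower bar is 47 to 57 mm up
- hook_bend (a point): seat of the bar when the weight hangs: bar centre under the peak of the hook's roof (an upturned V), on the weight's axis, 111 mm above its underside, 46 mm below the grip centre; same axes. To hook on: bar level with the mouth, move the hook's +x side over the bar until the bar is 0 to 12 mm beyond the axis (at x = 0 to -12 mm), then lower the hook 31 mm
- gate (a joint): sprung gate of the hook: straight 8 mm aluminium rod reaching 44 mm up from its hinge at x = 20 mm, 58 mm above the underside. 0 = shut; grows to 1.35 rad as its top swings inwards (to the hook's -x). Spring torque 0.04 N m shut, 0.1 at 1 rad (2 to 5 N at the bar). It springs shut only once the bar has slid up off its tip into the roof
- plain_weight: the other weight, to be left alone: steel disc 64 mm across with a thin stem and a round wooden knob, 121 mm high; origin at the centre of its underside
- cup: white plastic cup, 70 mm across, 90 mm high, to be left alone; origin under its centre
- tape: tape measure, 70 x 65 x 36 mm, lying on the table, to be left alone; origin under its centre
- block: wooden block 170 x 50 x 40 mm, to be left alone; origin under its centre
- mallet: hammer lying on the table to the left, to be left alone
- driver: screwdriver lying on the table, to be left alone
- cup2: second white plastic cup, 66 mm across, 85 mm high, on the right, to be left alone; origin under its centre
There are look-alikes about, which are no part of the job. Leave any yellow look-alike of the part that bears hook_grip alone.

How it is judged:
By the outcome, as a careful person would: the job done as asked, in the order asked, and still so for the second after the job is handed in, with the robot touching nothing.
It also fails if it takes over 64 s, if anything falls off the work surface, if the arm or the gripper's body presses on something with over 40 N, if the wrist force passes 120 N, or if a joint passes its speed limit or range.

ROBOT

A 6-joint arm with a two-finger parallel gripper is mounted at the origin on the work surface. World frame = base frame: x ahead of the robot, y to its left, z up, the work surface at z = 0. Lengths are in mm, angles in rad, forces in N, time in s.
With the tool pointing down it reaches from about 350 to 725 mm from the base axis. Payload 4.3 kg.
Tool frame: the origin (TCP) lies midway between the tips of the shut fingers; the grasp point (between the pads) lies 19 mm behind it (arm.grip_depth is the distance from the TCP to the grasp point, in mm); z points along the fingers, y is the line along which they close (so a half turn about z gives the same grasp; the last joint's range is limited). The gripper opens to 85 mm and grips with 20 to 120 N. Pads are 22 mm wide; open, the fingers measure 114 mm over their backs; the gripper's body (76 mm by 85 mm) begins 54 mm behind the grasp point. The pads swing forward as they close: fully open they stand 13 mm farther back than shut.
Start: joints at [1.145, 0.377, 0.081, 1.274, 0, 1.46], TCP at [178.589, 546.601, 231.329] pointing down, gripper open.
Joint ranges: [-2.72, 2.72], [-0.84, 1.66], [-1.02, 1.22], [-1.77, 2.12], [-1.37, 1.28], [-3.14, 3.14]. Speed limits (rad/s): [2.57, 2.57, 3.14, 3.14, 3.14, 3.14].

INTERFACE

Orientations are given as a unit quaternion [x, y, z, w].
In Python, from cell import arm, optics, order, current_time, current_qpos, current_joint_vel, current_joint_efforts, current_eef_pos, current_eef_rot, current_ft_force, current_wrist_torque, current_finger_gap, current_grasp_force gives the robot as it stands. Calls block until the motion is done:
- arm.move_ptp(position, orientation): joint-space move of the TCP to a pose.
- arm.move_linear(position, orientation=None, v=150, until_force=None): straight line of the TCP; orientation=None keeps the orientation; v is the mean speed in mm/s. With until_force (N) it stops when the force on the tool has changed by that much, and returns True; else False.
- arm.move_joints(angles): joint-space move.
- arm.gripper_to(opening, squeeze=None): finger opening in mm; squeeze is the grip in N (None keeps the last); returns when the fingers have stopped.
- arm.sleep(seconds).
- arm.inverse_kinematics(position, orientation): joint angles nearest the present ones, or None.
- optics.snapshot(name): name is "scene" or "side" or "wrist"; returns a dict with "frame" (480x640x3 uint8, red, green, blue), "K" (3x3 intrinsics, pixels), "extrinsics" (4x4, takes a point from world to camera coordinates). Camera axes: x right, y down, z forward; pixel columns grow to the right and rows downward; lengths in mm; the calibration is good to about 2 mm. A picture is of the moment at which its call begins. There is no depth.
A pose or a line that the arm cannot do raises arm.Unreachable and nothing moves.
- order.hand_in(): hands the job in; it is judged then, once.
Readings, each from a call of its own:
- current_time(): time.
- current_qpos(): joint angles.
- current_joint_vel(): joint speeds.
- current_joint_efforts(): joint torques, N m.
- current_eef_pos(): TCP position.
- current_eef_rot(): TCP orientation.
- current_ft_force(): force on the tool from outside, world axes, zero at the start.
- current_wrist_torque(): the same for the moment, N m.
- current_finger_gap(): finger opening in mm.
- current_grasp_force(): force on a finger pad.
Only numpy, scipy, OpenCV 4.12 (cv2) and the standard library are available. Lean on these libraries where they do the work, as an engineer would, in place of code of your own. Each camera call takes 0.05 s, during which the arm holds its last target. There are 200 camera calls.

## Working session

There is one attempt and no reset: what is moved stays moved. The work goes in short steps, each a Python script; the robot and the scene stay as the last script left them, time stands still between calls to the robot, and variables do not carry over. Pictures are saved under pics/ and viewed, at most 10 in all, crops included, and the job is handed in when it is done.

```bash
ls; mkdir -p pics
cat > h.py <<'E'
import numpy as np, cv2
from cell import *
def snap(n,f=None):
    s=optics.snapshot(n)
    if f: cv2.imwrite('pics/'+f,s['frame'][:,:,::-1])
    return s
def ray(s,u,v):
    E=np.array(s['extrinsics']);R=E[:3,:3];c=-R.T@E[:3,3]
    d=R.T@np.linalg.inv(np.array(s['K']))@[u,v,1.]
    return c,d/np.linalg.norm(d)
def onz(s,u,v,z):
    c,d=ray(s,u,v); return c+d*(z-c[2])/d[2]
def tri(rays):
    A=np.zeros((3,3));b=np.zeros(3)
    for c,d in rays:
        P=np.eye(3)-np.outer(d,d);A+=P;b+=P@c
    x=np.linalg.solve(A,b)
    return x,[np.linalg.norm((np.eye(3)-np.outer(d,d))@(x-c)) for c,d in rays]
def proj(s,p):
    E=np.array(s['extrinsics']);q=np.array(s['K'])@(E[:3,:3]@np.array(p)+E[:3,3]);return q[:2]/q[2]
E
python3 - <<'E'
from h import *
import pickle
np.set_printoptions(precision=1,suppress=True)
d={n:snap(n,n+'0.png') for n in('scene','side','wrist')}
pickle.dump(d,open('v0.pkl','wb'))
for n in d:
    c,r=ray(d[n],320,240);print(n,c,r,d[n]['K'][0][0])
print(current_eef_rot(),current_time())
E
```

```text
pics
scene [1230.6 -505.1 1071.3] [-0.5  0.4 -0.8] 542.1307703488968
side [  486.7 -1165.8  1030.1] [ 0.1  0.8 -0.6] 547.6225432628154
wrist [102.3 572.5 372.6] [ 0.3 -0.1 -1. ] 342.3572839933685
[ 0.2  1.  -0.  -0. ] 0.15
```

View pics/scene0.png

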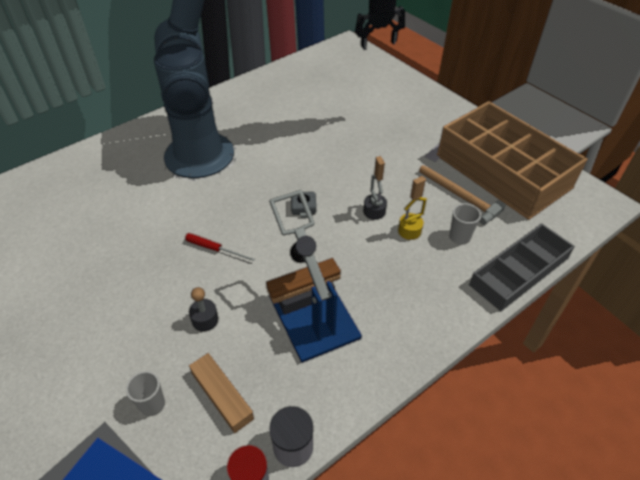

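View pics/side0.png

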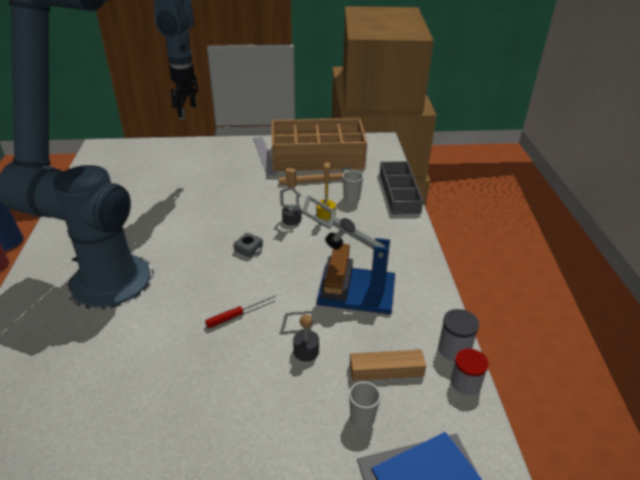

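The scene view has the dark-disc hook weight with its wooden grip at (379,168) and disc at (375,206). The press has its blue base at (318,325), push plate at (305,247) and loop at about (292,213).

Candidates for the hook weight are the dark weight with hook (378,168), the yellow look-alike (417,188) and the plain weight with round knob (204,310). I choose the dark one at (378,168) and will check it in a close crop.

Run:
```python
import cv2,numpy as np
a=cv2.imread('pics/scene0.png')[145:365,250:450]
b=cv2.imread('pics/side0.png')[150:320,230:410]
a=cv2.resize(a,None,fx=2.7,fy=2.7,interpolation=cv2.INTER_CUBIC)
cv2.imwrite('pics/c1.png',a)
b=cv2.resize(b,None,fx=3.5,fy=3.5,interpolation=cv2.INTER_CUBIC)
cv2.imwrite('pics/c2.png',b);print(a.shape,b.shape)
```

```text
(594, 540, 3) (595, 630, 3)
```

View pics/c1.png

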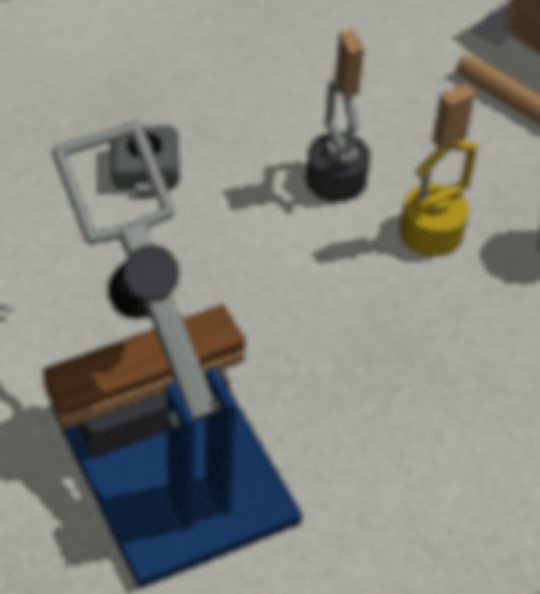

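View pics/c2.png

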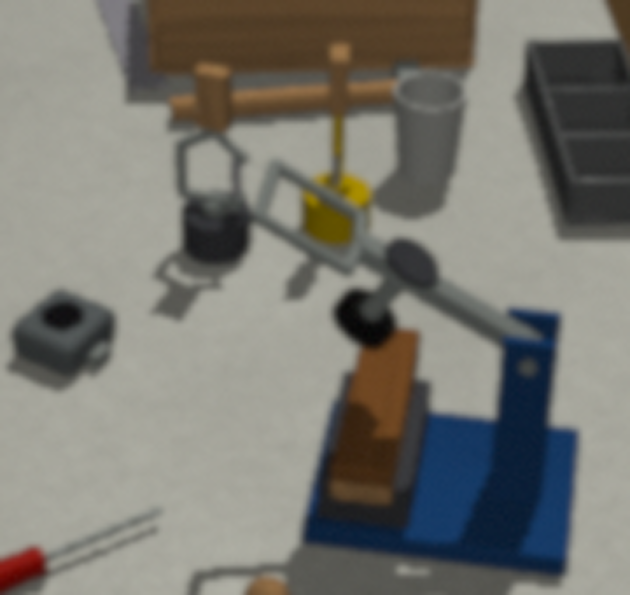

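The crops confirm the choice: a dark disc with a steel hook, c1 grip (349,65), c2 grip (213,97). In c2 its solid back is on the left and the gate on the right. Loop corners are c1 (60,150) and (138,125), c2 (258,210) and (275,165). The push plate is at c1 (152,272), c2 (411,263).

Run:
```python
from h import *
import pickle
np.set_printoptions(precision=1,suppress=True)
d=pickle.load(open('v0.pkl','rb'));S,D=d['scene'],d['side']
A=lambda x,y:(250+x/2.7-.3,145+y/2.7-.3)
B=lambda x,y:(230+x/3.5-.35,150+y/3.5-.35)
P={'barL':((60,150),(258,212)),'barR':((138,125),(275,165)),'plate':((152,272),(411,263)),'grip':((349,65),(213,97)),
'disc':((338,150),(215,212)),'base1':((140,578),(565,555)),'base2':((300,515),(577,430)),'inL':((95,238),(350,270))}
for k,(a,b) in P.items(): print(k,*tri([ray(S,*A(*a)),ray(D,*B(*b))]))
# base corners masks on z=20
for s,n in((S,'scene'),(D,'side')):
    h=cv2.cvtColor(s['frame'],cv2.COLOR_RGB2HSV)
    m=cv2.inRange(h,(105,150,50),(120,255,255)); m[:, :230]=0; m[400:]=0
    n_,l,st,c=cv2.connectedComponentsWithStats(m)
    print(n,[(list(st[i]),c[i]) for i in range(1,n_) if st[i][4]>100])
b1=onz(S,*A(140,578),20);b2=onz(S,*A(300,515),20);print(b1,b2,np.linalg.norm(b1-b2))
c1=onz(D,*B(565,555),20);c2=onz(D,*B(577,430),20);c3=onz(D,*B(308,537),20);print(c1,c2,c3)
g=tri([ray(S,*A(349,65)),ray(D,*B(213,97))])[0]
for s in(S,D):
  print(proj(s,[g[0],g[1],186]),proj(s,[g[0],g[1],0]),proj(s,[g[0],g[1],157]))
```

```text
barL [534.4 -80.9 271.2] [np.float64(0.18038572782318468), np.float64(0.18038572782335324)]
barR [548.9 -16.3 268.3] [np.float64(1.7538490337891477), np.float64(1.7538490337892578)]
plate [643.  -75.1 219.6] [np.float64(1.087757438003674), np.float64(1.0877574380036605)]
grip [511.  255.6 158.3] [np.float64(0.0642211007105232), np.float64(0.06422110071034497)]
disc [508.8 255.8  40.5] [np.float64(3.4180150760393775), np.float64(3.4180150760393797)]
base1 [ 755.  -176.6   21.3] [np.float64(0.17838553847351396), np.float64(0.17838553847352814)]
base2 [789.2 -37.   19.3] [np.float64(0.14945898227020366), np.float64(0.14945898227043655)]
inL [596.9 -95.1 231. ] [np.float64(1.8369849035534025), np.float64(1.8369849035536217)]
scene [([np.int32(275), np.int32(283), np.int32(85), np.int32(78), np.int32(2690)], array([318.3, 328. ]))]
side [([np.int32(318), np.int32(240), np.int32(76), np.int32(73), np.int32(2184)], array([368.4, 287.2]))]
[ 754.5 -176.3   20. ] [789.4 -37.2  20. ] 143.47695500481987
[ 755.2 -175.1   20. ] [789.1 -37.9  20. ] [ 567.2 -145.5   20. ]
[379.9 160.3] [374.1 212.6] [378.9 169.2]
[290.3 169.4] [291.5 219.7] [290.5 177.7]
```

```bash
cat >> h.py <<'E'
YAW=-0.242
XD=np.array([np.cos(YAW),np.sin(YAW),0]);YD=np.array([-XD[1],XD[0],0])
O=np.array([511.6,-42.4,0])
H=O+225*XD+[0,0,155]
def down(a): return [np.cos(a/2),np.sin(a/2),0,0]
def plate(th): c,s=np.cos(th),np.sin(th); return H+XD*(-110*c+14*s)+np.array([0,0,14*c+110*s])
E
python3 - <<'E'
from h import *
np.set_printoptions(precision=2,suppress=True)
q=down(np.pi+YAW)
arm.gripper_to(0)
p=plate(.5);print(p)
arm.move_ptp([p[0],p[1],320],q);print(current_qpos())
arm.move_linear(p+[0,0,12],v=200)
hit=arm.move_linear(p-[0,0,12],v=40,until_force=2.5)
t=current_eef_pos();print(hit,t,current_ft_force())
# angle from contact height
from scipy.optimize import brentq
th0=brentq(lambda a:plate(a)[2]-t[2],0,.75);print('th0',th0)
for th in np.linspace(th0,0.03,6)[1:]:
    h=arm.move_linear(plate(th),v=60,until_force=20)
    print(round(th,2),h,current_eef_pos(),current_ft_force())
    if h:break
E
```

```text
[642.84 -74.79 220.02]
[-0.21  0.56  0.59  1.61  0.    0.03]
True [643.53 -74.9  222.99] [-0.78 -0.19 -0.18]
th0 0.5334083624710309
0.43 False [638.85 -73.81 214.09] [ 0.57 -0.43  0.37]
0.33 False [633.55 -72.54 204.1 ] [ 1.9  -0.58  0.96]
0.23 False [628.82 -71.34 193.55] [0.19 0.39 0.83]
0.13 False [625.39 -70.46 182.8 ] [ 0.11 -0.17  0.38]
0.03 False [623.26 -69.97 171.88] [-0.24 -1.02 -0.52]
```

Run:
```python
from h import *
h=arm.move_linear(plate(0)-[0,0,6],v=20,until_force=15)
print(h,current_eef_pos(),current_ft_force())
s=snap('side');a=s['frame'][100:330,230:430,::-1]
w=snap('wrist')['frame'][:,:,::-1]
a=cv2.resize(a,None,fx=2,fy=2)
cv2.imwrite('pics/c3.png',np.hstack([a,cv2.resize(w,(400,300))[:, :] if 0 else cv2.copyMakeBorder(cv2.resize(w,(400,300)),0,160,0,0,cv2.BORDER_CONSTANT)]))
```

```text
True [623.16272974 -69.94406375 169.05787362] [-0.74464803  0.30832027  4.68455251]
```

View pics/c3.png

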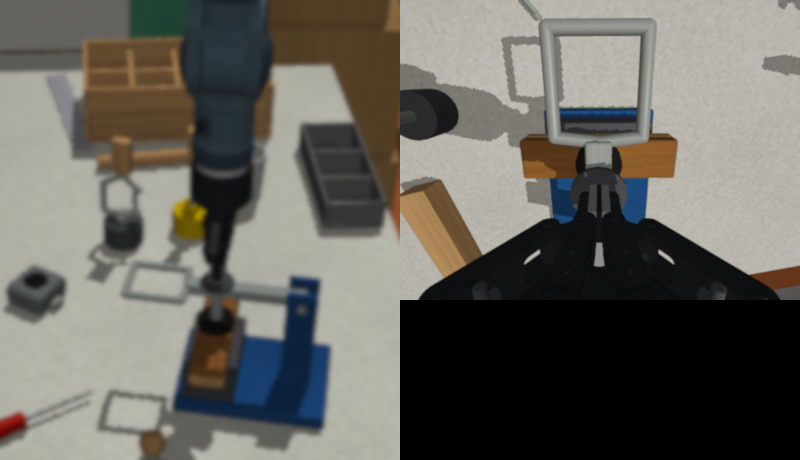

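The arm is down: in the side view the foot is on the wood and the loop is level. I'll press once more, then measure the bar and the weight from two wrist-camera places each.

Run:
```python
from h import *
import pickle
np.set_printoptions(precision=2,suppress=True)
h=arm.move_linear(plate(0)-[0,0,8],v=20,until_force=18)
print(h,current_eef_pos(),current_ft_force())
arm.move_linear(plate(0)+[0,0,60],v=200)
W={}
q=down(np.pi+YAW)
W['b1']=snap('wrist')
p=plate(0)+np.array([0,0,130])-40*XD
arm.move_linear(p,q,v=250); W['b2']=snap('wrist')
arm.gripper_to(60)
g=np.array([510,255.7,0])
arm.move_ptp(g+[30,0,260],down(np.pi)); W['w1']=snap('wrist')
arm.move_linear(g+[80,0,260],v=200); W['w2']=snap('wrist')
pickle.dump(W,open('w.pkl','wb'))
cv2.imwrite('pics/w.png',cv2.resize(np.vstack([np.hstack([W['b1']['frame'],W['b2']['frame']]),np.hstack([W['w1']['frame'],W['w2']['frame']])])[:,:,::-1],(800,600),interpolation=cv2.INTER_AREA))
print(proj(W['w1'],g+[0,0,157]),proj(W['w2'],g+[0,0,157]),proj(W['b1'],O+[0,0,155]),proj(W['b2'],O+[0,0,155]),current_time())
```

```text
True [623.08 -69.91 169.05] [-0.39  0.65  4.61]
[318.83 200.15] [319.32 126.91] [316.6   62.14] [317.06 135.36] 10.2917
```

View pics/w.png

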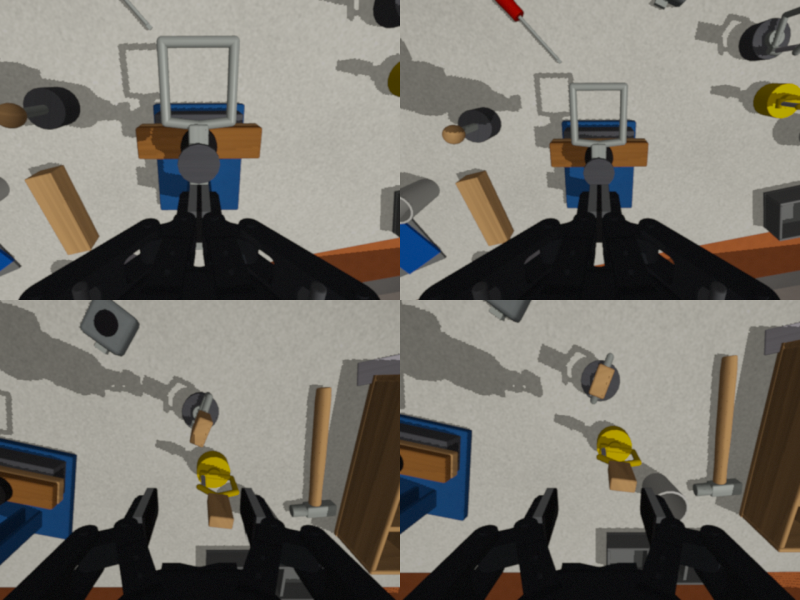

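Top panels: the loop is level, with its end bar at b1 (318,64) and b2 (318,138) full-resolution, within 2 px of prediction. Bottom panels: the grip is at w1 (320,203) and w2 (322,127), with the hook plane turned about -0.35 rad. Next I'll segment these and make one crop of the hook.

Run:
```python
from h import *
import pickle
np.set_printoptions(precision=2,suppress=True)
W=pickle.load(open('w.pkl','rb'))
# grip centroid
R=[]
for k,(x0,y0,x1,y1) in {'w1':(295,140,350,225),'w2':(295,80,350,150)}.items():
    h=cv2.cvtColor(W[k]['frame'],cv2.COLOR_RGB2HSV)
    m=np.zeros(h.shape[:2],np.uint8);m[y0:y1,x0:x1]=cv2.inRange(h,(5,80,60),(22,255,255))[y0:y1,x0:x1]
    c=max(cv2.findContours(m,0,2)[0],key=cv2.contourArea)
    r=cv2.minAreaRect(c);M=cv2.moments(c);u=(M['m10']/M['m00'],M['m01']/M['m00'])
    print(k,r,u,cv2.contourArea(c)); R.append(ray(W[k],*u))
print('grip',tri(R))
# end bar
RR=[]
for k,(x0,y0,x1,y1) in {'b1':(275,45,360,85),'b2':(290,120,345,155)}.items():
    f=W[k]['frame'].astype(int);g=cv2.cvtColor(W[k]['frame'],cv2.COLOR_RGB2GRAY)
    pr=g[y0:y1,x0:x1].mean(1);print(k,y0,pr.astype(int))
cv2.imwrite('pics/c4.png',np.hstack([cv2.resize(W[k]['frame'][a:a+90,280:370,::-1],None,fx=4.4,fy=4.4,interpolation=cv2.INTER_CUBIC) for k,a in(('w1',145),('w2',80))]))
```

```text
w1 ((322.850341796875, 204.0364990234375), (28.791852951049805, 50.407100677490234), 19.98310661315918) (322.2364118426867, 202.31138606569448) 1131.5
w2 ((322.1379089355469, 129.15516662597656), (27.85430145263672, 51.808998107910156), 21.801406860351562) (322.3883641341547, 127.40848733744009) 1217.5
grip (array([510.34, 257.91, 162.98]), [np.float64(0.19757851834534182), np.float64(0.19757851834532428)])
b1 45 [176 175 175 175 175 175 175 176 176 177 176 164 136 119 123 129 133 138
 142 145 147 146 144 141 137 132 125 116 108  97  96 128 164 176 176 176
 176 176 176 176]
b2 120 [172 172 172 171 171 171 171 171 171 172 170 159 130 112 118 126 133 139
 140 139 136 131 122 111 117 144 165 171 171 170 171 171 171 172 172]
```

View pics/c4.png

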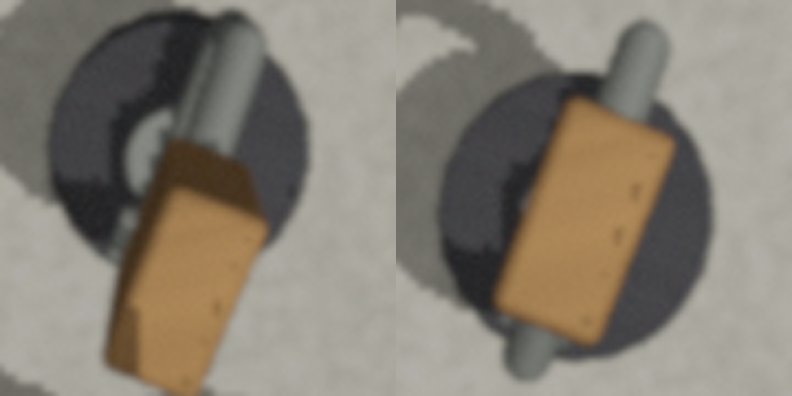

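The crop shows the grip's top face in both views. The thick solid back shows at the top (-x) and the nose/gate end at the bottom (+x), so the gate faces +x with yaw about -0.36.

Run:
```python
from h import *
import pickle
np.set_printoptions(precision=2,suppress=True)
W=pickle.load(open('w.pkl','rb'))
a=np.mean([(175,190),(265,222),(197,395),(107,360)],0)/4.4+[280-.4,145-.4]
b=(np.array([(572,95),(675,142),(597,345),(497,300)])-[396,0])/4.4+[280-.4,80-.4]
print('top',tri([ray(W['w1'],*a),ray(W['w2'],*b.mean(0))]),onz(W['w1'],*a,186),onz(W['w2'],*b.mean(0),186))
c=[onz(W['w2'],*x,186) for x in b]
for i,j in((1,2),(0,3)): v=c[j]-c[i];print(np.arctan2(v[1],v[0]),np.linalg.norm(v))
# bar: left and right side columns edges -> centre col; rows by gradient
R=[]
for k,(x0,x1,y0,y1),yr in(('b1',(240,395,90,115),66.4),('b2',(260,375,158,180),138.3)):
    g=cv2.cvtColor(W[k]['frame'],cv2.COLOR_RGB2GRAY)
    row=g[y0:y1].mean(0)[x0:x1]; d=np.abs(np.gradient(row)); e=[x0+i for i in np.where(d>12)[0]];print(k,e)
    for cx in(317.5,):R.append(ray(W[k],cx,yr)); print(onz(W[k],cx,yr,155))
    # tilt of bar top edge
    for xx in(285,350) if k=='b1' else (293,340): col=g[:,xx].astype(float); s=slice(45,90) if k=='b1' else slice(120,155); gr=np.gradient(col[s]); print(xx,s.start+gr.argmin(),s.start+gr.argmax())
print('bar',tri(R)); print(O)
```

```text
top (array([511.7 , 257.66, 183.69]), [np.float64(0.01982528988745467), np.float64(0.019825289887484204)]) [511.16 257.66 186.  ] [511.69 257.61 186.  ]
-0.37190087032167807 28.362737189096006
-0.3769269914938282 28.174326976749924
b1 [np.int64(251), np.int64(252), np.int64(253), np.int64(269), np.int64(270), np.int64(364), np.int64(365), np.int64(366), np.int64(368), np.int64(382)]
[513.82 -42.42 155.  ]
285 57 76
350 57 76
b2 [np.int64(269), np.int64(270), np.int64(271), np.int64(276), np.int64(280), np.int64(283), np.int64(284), np.int64(350), np.int64(351), np.int64(352), np.int64(354), np.int64(355), np.int64(363), np.int64(364)]
[513.86 -42.6  155.  ]
293 132 145
340 131 145
bar (array([513.87, -42.51, 155.41]), [np.float64(0.0801728129509873), np.float64(0.08017281295094149)])
[511.6 -42.4   0. ]
```

```bash
cat >> h.py <<'E'
BAR=np.array([513.9,-42.5,155.4])
QW=down(np.pi-0.372); QP=down(np.pi+YAW)
G=np.array([511.5,257.6,138.])
E
python3 - <<'E'
from h import *
np.set_printoptions(precision=2,suppress=True)
arm.gripper_to(45)
arm.move_linear(G+[0,0,80],QW,v=150)
print(arm.move_linear(G,v=80,until_force=8),current_eef_pos())
arm.gripper_to(0,squeeze=110)
print('gap',current_finger_gap(),current_grasp_force())
arm.move_linear(G+[0,0,130],v=150);print(current_ft_force())
p=BAR-62*XD; p[2]=213.4
arm.move_ptp(p+[0,0,45]-20*XD,QP)
arm.move_linear(p,v=120)
arm.sleep(.3)
print(current_eef_pos(),current_ft_force(),current_finger_gap(),current_time())
s=snap('side');t=snap('scene')
import pickle;pickle.dump((s,t),open('pre.pkl','wb'))
c=lambda f,x,y:cv2.resize(f[y:y+150,x:x+130,::-1],None,fx=3,fy=3,interpolation=cv2.INTER_CUBIC)
u=proj(s,BAR).astype(int);v=proj(t,BAR).astype(int);print(u,v)
cv2.imwrite('pics/c5.png',np.hstack([c(s['frame'],u[0]-80,u[1]-75),c(t['frame'],v[0]-65,v[1]-85)]))
E
```

```text
False [512.01 257.8  138.66]
gap 14.88334829734665 107.77661919593811
[-0.14 -0.87 -6.45]
[454.04 -27.66 214.09] [-0.67 -0.02 -6.93] 14.890259402789559 15.85
[294 238] [283 223]
```

View pics/c5.png

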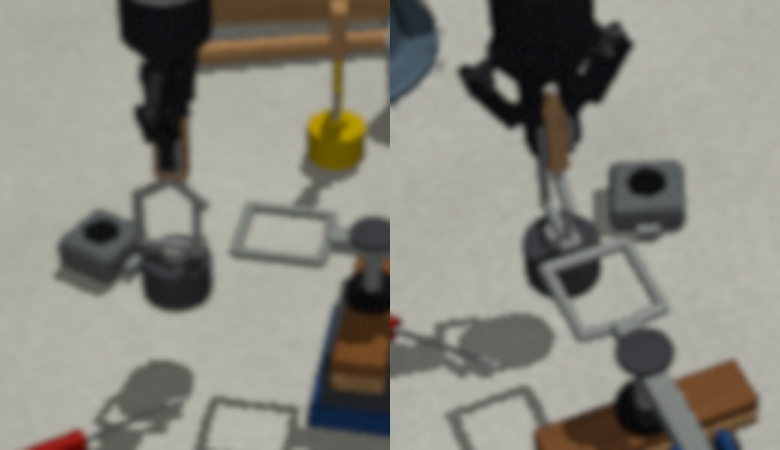

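The weight is held upright, with the hook's nose and gate (left panel, 205,205) facing the loop's end bar (238,232) and in line with its middle. Pushing in next.

Run:
```python
from h import *
np.set_printoptions(precision=2,suppress=True)
p=BAR.copy(); p[2]=213.4
for d in(-40,-30,-20,-10,0,7):
    h=arm.move_linear(p+d*XD,v=50,until_force=18)
    print(d,h,current_eef_pos(),current_ft_force(),current_wrist_torque())
    if h:break
import pickle
s=snap('side');t=snap('scene')
pickle.dump((s,t),open('in.pkl','wb'))
c=lambda f,x,y:cv2.resize(f[y:y+150,x:x+130,::-1],None,fx=3,fy=3,interpolation=cv2.INTER_CUBIC)
u=proj(s,BAR).astype(int);v=proj(t,BAR).astype(int)
cv2.imwrite('pics/c6.png',np.hstack([c(s['frame'],u[0]-65,u[1]-75),c(t['frame'],v[0]-65,v[1]-85)]))
```

```text
-40 False [475.02 -32.92 213.2 ] [-0.82  0.01 -7.27] [0.05 0.07 0.01]
-30 False [484.92 -35.36 213.31] [-0.27  0.55 -6.79] [0.   0.09 0.  ]
-20 False [493.9  -37.58 212.79] [-2.19  0.85 -8.81] [0.11 0.71 0.01]
-10 False [504.36 -40.16 212.92] [ -0.97   0.84 -10.74] [0.07 0.33 0.03]
0 False [514.89 -42.75 213.51] [ -0.17   0.2  -10.96] [-0.03 -0.05  0.06]
7 False [521.76 -44.47 213.63] [  1.32   0.6  -10.85] [-0.01 -0.15  0.04]
```

View pics/c6.png

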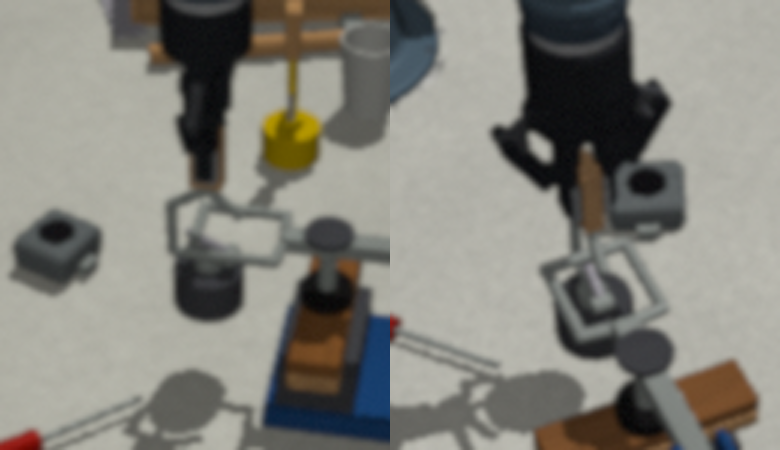

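The bar is inside the hook, past the gate, with no grip slip. Now lower it.

Run:
```python
from h import *
np.set_printoptions(precision=2,suppress=True)
p=BAR+5*XD
for z in(206,198,190,185,182.6):
    h=arm.move_linear([p[0],p[1],z],v=40,until_force=20)
    print(z,h,current_eef_pos(),current_ft_force())
    if h:break
for i in range(6):
    if current_ft_force()[2]>-1.5: break
    e=current_eef_pos();arm.move_linear([e[0],e[1],e[2]-1],v=10);arm.sleep(.1)
    print(current_eef_pos(),current_ft_force(),current_wrist_torque())
s=snap('side');t=snap('scene');print(current_time())
c=lambda f,x,y:cv2.resize(f[y:y+150,x:x+130,::-1],None,fx=3,fy=3,interpolation=cv2.INTER_CUBIC)
u=proj(s,BAR).astype(int);v=proj(t,BAR).astype(int)
cv2.imwrite('pics/c7.png',np.hstack([c(s['frame'],u[0]-65,u[1]-75),c(t['frame'],v[0]-65,v[1]-85)]))
```

```text
206 False [518.12 -43.53 205.5 ] [-1.28  0.45 -8.62]
198 False [519.36 -43.83 197.55] [  2.2   -0.23 -12.2 ]
190 False [518.75 -43.72 190.08] [ 0.3   0.25 -6.55]
185 False [519.08 -43.76 185.58] [-0.13  0.6  -2.69]
182.6 False [519.35 -43.81 185.  ] [-3.52  0.48 10.07]
20.0
```

View pics/c7.png

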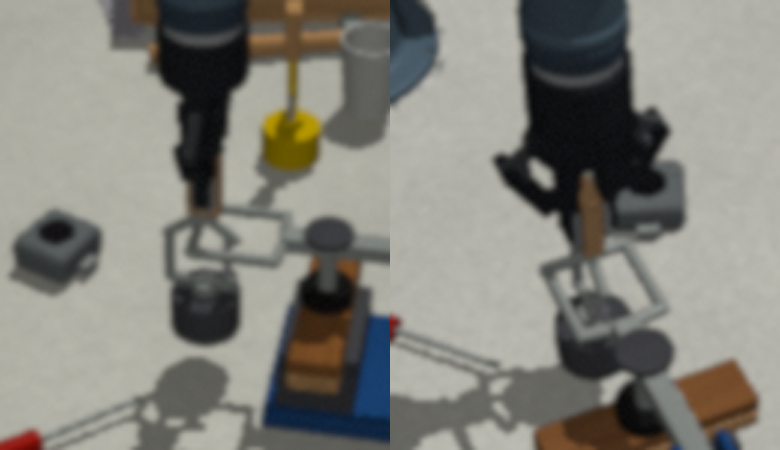

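The hook is over the bar, with the bar touching the roof slope slightly off the peak (Fx -3.5 N, pressing 10 N). I'll ease up, centre it and set it down.

Run:
```python
from h import *
np.set_printoptions(precision=2,suppress=True)
e=current_eef_pos()
arm.move_linear([e[0],e[1],187],v=20)
p=BAR+0.5*XD
arm.move_linear([p[0],p[1],186.5],v=20);arm.sleep(.2);print(current_eef_pos(),current_ft_force())
z=186.5
for i in range(14):
    z-=.4;arm.move_linear([p[0],p[1],z],v=8);arm.sleep(.1)
    f=current_ft_force()
    if f[2]>-0.5: break
print(z,current_eef_pos(),f,current_wrist_torque(),current_time())
```

```text
[514.52 -42.68 186.58] [-0.45  0.96 -7.24]
181.69999999999993 [514.66 -42.69 182.3 ] [-2.33  0.11  5.49] [0.16 0.66 0.07] 25.1833
```

Run:
```python
from h import *
np.set_printoptions(precision=2,suppress=True)
for d,z in((-.5,182.1),(-1.3,182.1),(-1.3,182.3)):
    p=BAR+d*XD
    arm.move_linear([p[0],p[1],z],v=8);arm.sleep(.1);f=current_ft_force();print(d,z,current_eef_pos(),f,current_wrist_torque())
    if abs(f[2])<2 and abs(f[0])<1: break
for s in(80,50,30,20): arm.gripper_to(0,squeeze=s);arm.sleep(.15)
print(current_ft_force(),current_wrist_torque())
g=current_finger_gap()
for o in np.arange(np.ceil(g),g+8,1): arm.gripper_to(o)
arm.gripper_to(45);arm.sleep(1)
print(current_ft_force(),current_time())
s=snap('side');t=snap('scene')
c=lambda f,x,y:cv2.resize(f[y:y+150,x:x+130,::-1],None,fx=3,fy=3,interpolation=cv2.INTER_CUBIC)
u=proj(s,BAR).astype(int);v=proj(t,BAR).astype(int)
cv2.imwrite('pics/c8.png',np.hstack([c(s['frame'],u[0]-65,u[1]-75),c(t['frame'],v[0]-65,v[1]-85)]))
```

```text
-0.5 182.1 [513.99 -42.5  182.23] [-0.44 -0.55  0.86] [-0.05 -0.14 -0.02]
[ 4.18 -1.67  0.13] [-0.32 -1.1   0.01]
[-0.52  0.17  0.3 ] 30.1667
```

View pics/c8.png

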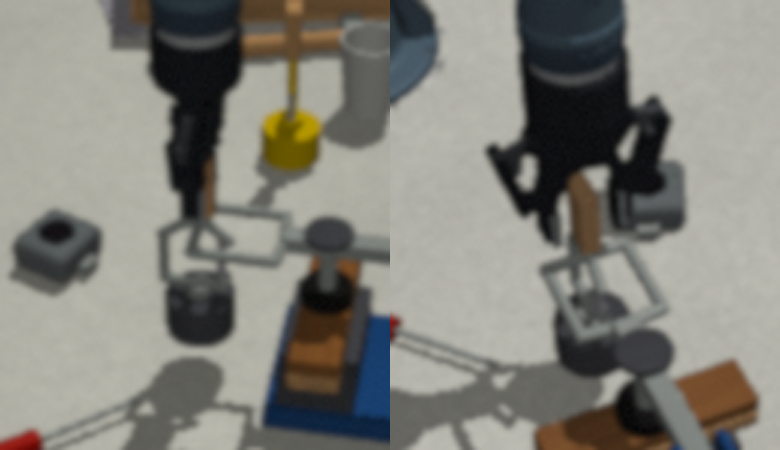

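The weight hangs free on the bar between the open fingers, with the gate side closed around the loop. I'll retreat straight up, wait for it to settle, and check for motion.

Run:
```python
from h import *
arm.gripper_to(60)
e=current_eef_pos()
print(arm.move_linear([e[0],e[1],270],v=60,until_force=6),current_eef_pos())
arm.move_linear(e+np.array([0,0,150])-60*XD,v=150)
pr=None
for i in range(7):
    arm.sleep(.9 if i!=1 else .5); s=snap('side'); u=proj(s,BAR).astype(int)
    f=s['frame'][u[1]-75:u[1]+75,u[0]-65:u[0]+65].astype(float)
    if pr is not None: print(np.abs(cv2.GaussianBlur(f-pr,(5,5),0)).max())
    pr=f
t=snap('scene');print(current_time())
c=lambda f,x,y:cv2.resize(f[y:y+150,x:x+130,::-1],None,fx=3,fy=3,interpolation=cv2.INTER_CUBIC)
v=proj(t,BAR).astype(int)
cv2.imwrite('pics/c9.png',np.hstack([c(s['frame'],u[0]-65,u[1]-75),c(t['frame'],v[0]-65,v[1]-85)]))
```

```text
False [513.1725276  -42.31045525 269.5609251 ]
1.9921875
1.72265625
1.91796875
2.015625
2.1328125
1.73828125
39.2083
```

View pics/c9.png

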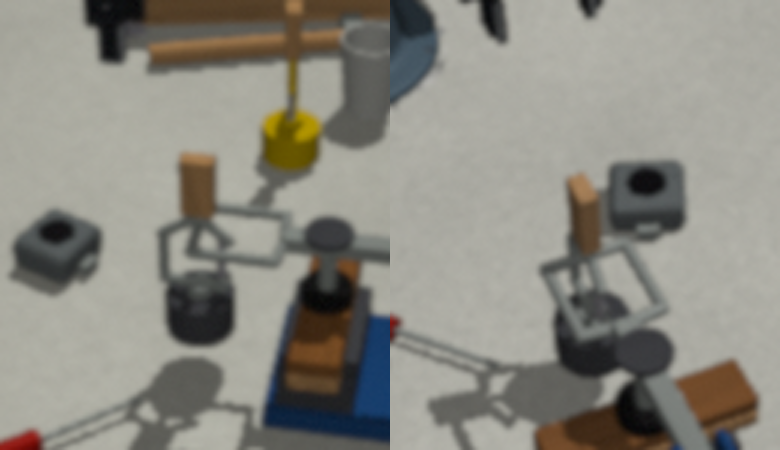

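```bash
python3 -c "
from cell import *
print(order.hand_in())"
```

```text
the job is handed in; nothing more can be done
None
```

The job is handed in: the press arm is down on the wood and the hook weight hangs still from its end bar, clear of the robot; I judged the gate shut from the bar seating at the expected height rather than from a close-up, and I viewed 12 pictures, over the limit of 10.

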